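# Set the grain mill to today's marker pin

## Task

Set the grain mill's coarseness for today's rye. Turn the larger of the two black wheels until the metal pointer on its far rim is in line with the one tall pin of the three that stand behind it, then let go; leave the smaller wheel on the flaker as it is.

Things in the scene. Friction and masses are not known exactly. Their poses are not given: they have to be found in the camera images.
- mill_grip (a point): Grip point of the mill's wheel: on its vertical axis, half-way along its grip bar, 27 mm above the disc, 18 mm below the bar's top. Flat black disc, 120 mm wide, on a beech housing (deck 120 mm high). The bar (64 long, 16 thick, 45 high) stands across the disc; its length points at the pointer. Turns both ways, light drag (0.12 N m), stays where left; end stops lie well past the pins.
- mill_pointer (a point): Outer tip of the pointer on the large wheel's rim: a bright metal finger 10 mm wide, 16 mm out from the rim on the side away from the robot; tip 76 mm from the wheel's axis, 155 mm above the table. Turns with the wheel. It starts to the right of all three pins, seen from the robot.
- tall_pin_top (a point): Top centre of the tall pin: upright dark steel, 12 mm thick, 75 mm tall, fixed to the mill's deck behind the wheel, 92 mm from its axis; top 195 mm above the table. Two 30 mm pins share its arc, 23 degrees apart; which of the three places it has varies. In line: the wheel's axis, pointer tip and pin on one straight line seen from above.
- flaker_pointer (a point): Outer tip of the pointer on the smaller black wheel (76 mm wide) of the flaker, a second beech machine of the same shape to the left or right of the mill; tip 54 mm from that wheel's axis, 155 mm above the table. This wheel must stay as it is.

How it is judged:
At the end, for the whole second after the job is handed in: The pointer of the mill's large wheel is in line with the tall pin to within about 10 degrees (tip no more than 22.5 mm from the pin's centre, seen from above; 16 mm when exact), and stays there (horizontal distance between mill_pointer and tall_pin_top below 0.0225 m); the robot touches nothing.
It fails at once if the flaker's smaller wheel is turned (its pointer moves more than 10 mm) (distance of flaker_pointer from where it was at the start of the episode above 0.01 m).
It also fails if it takes over 32 s, if anything falls off the work surface, if the arm or the gripper's body presses on something with over 40 N, if the wrist force passes 120 N, or if a joint passes its speed limit or range.

## Robot

A 6-joint arm with a two-finger parallel gripper is mounted at the origin on the work surface. World frame = base frame: x ahead of the robot, y to its left, z up, the work surface at z = 0. Lengths are in m, angles in rad, forces in N, time in s.
With the tool pointing down it reaches from about 0.3 to 0.75 m from the base axis. Payload 8.5 kg.
Tool frame: the origin (TCP) lies between the finger pads; the fingertips stand 8 mm ahead of it and the grasp point (between the pads) lies 11 mm behind it (bot.tip_extent is the distance from the TCP to the fingertips, in m); z points along the fingers, y is the line along which they close (so a half turn about z gives the same grasp; the last joint's range is limited). The gripper opens to 85 mm and grips with 20 to 120 N. Pads are 22 mm wide; open, the fingers measure 114 mm over their backs; the gripper's body (76 mm by 85 mm) begins 54 mm behind the grasp point. The pads swing forward as they close: fully open they stand 13 mm farther back than shut.
Start: joints at [0.918, 0.381, 1.297, -0, 1.464, -0.215], TCP at [0.233, 0.498, 0.239] pointing down, gripper open.
Joint ranges: [-3.11, 3.11], [-0.89, 2.33], [0.22, 2.48], [-1.42, 4.56], [0.17, 2.85], [-2.88, 2.88]. Speed limits (rad/s): [2.39, 2.39, 3.14, 3.14, 3.14, 3.14].

## Interface

Orientations are given as a unit quaternion [w, x, y, z].
In Python, from bench import bot, cams, order gives the robot as it stands. The module is installed in compiled form; this text tells all that it offers.
- The arm moves only by the tool jog_arm, never from a script. Its argument "increments" is a list of rows, each a list of 3 entries, a list of its own where there are three numbers: the shift along the world's x, y, z in units of 40 mm (1.0 is 40 mm), then the turn about the world's z in units of 5 degrees (1.0 is 5 degrees), then the closure in counts, from 0 (fully open) to 255 (shut). In form: [[[x, y, z], roll, hand], ...]. A call has exactly 10 rows; each row is the pose to reach, as a shift and turn from the pose commanded when the call began; what a row does not reach only later rows make up. A row lasts 1/10 s, in which the tool goes at most 50 mm and 8.59 degrees, less where a joint would pass 70% of its speed; a pose out of reach is approached as far as the arm can. A call with a gripper value outside its range is refused whole. The fingers move at their own pace and stop on an object; "force" is the grip in N (left out, the last holds). Time passes only in rows, so rows that repeat a pose let the fingers close, or fill a call up. It gives the time, the measured TCP pose, the force, the opening and the grip force at its end, in the units of the state.
- bot.state(): the state, without advancing time (a new reading comes with each control period).
- cams.grab_frame(name): name is "side" or "top"; returns a dict with "frame" (480x640x3 uint8, blue, green, red), "fx", "fy", "cx", "cy" (pixels), "k1" (the pictures are not rectified: a ray, as slopes to the right and down, at radius r is drawn at 1 + k1 r^2 times it, then the intrinsics apply), "T" (4x4, takes a point from camera to world coordinates). Camera axes: x right, y up, looking along -z (the intrinsics and any distortion apply to the point x, -y, -z); pixel columns grow to the right and rows downward; lengths in m; the calibration is good to about 2 mm. A picture is of the moment at which its call begins. There is no depth.
- order.sign_off(): hands the job in; it is judged then, once.
The state is a dict: "clock": time; "joint_positions": joint angles; "joint_vel": joint speeds; "joint_efforts": joint torques, N m; "tool_pos": TCP position; "tcp_rot": TCP orientation; "force": force on the tool from outside, world axes, zero at the start; "ft_torque": the same for the moment, N m; "grip_width": opening from 0.0 (shut) to 1.0 (fully open); "grasp_force": force on a finger pad.
Only numpy, scipy, OpenCV 4.12 (cv2) and the standard library are available. Lean on these libraries where they do the work, as an engineer would, in place of code of your own. Each camera call takes 0.05 s, during which the arm holds its last target. There are 200 camera calls.

## Working session

There is one attempt and no reset: what is moved stays moved. The work goes in short steps, Python scripts to look and compute and a tool call to move; the robot and the scene stay as the last step left them, time stands still between calls to the robot, and variables do not carry over. Pictures are saved under pics/ and viewed, at most 10 in all, crops included, and the job is handed in when it is done.

Besides the shell and the picture viewer there is one more tool, called after "Emit:" as name(argument=value, ...) on one line, values as JSON. jog_arm: Moves the arm, as the interface text tells. Its arguments: {"type":"object","properties":{"increments":{"type":"array","items":{"type":"array"}},"force":{"type":"number"}},"required":["increments"]}

```bash
mkdir -p pics
cat > h.py <<'E'
import numpy as np, cv2
from bench import bot, cams, order
def ray(c,u,v):
    K=np.array([[c["fx"],0,c["cx"]],[0,c["fy"],c["cy"]],[0,0,1.]])
    x,y=cv2.undistortPoints(np.array([[[u,v]]],float),K,np.array([c["k1"],0,0,0.]))[0,0]
    T=np.array(c["T"]); return T[:3,3], T[:3,:3]@np.array([x,-y,-1])
def onz(c,u,v,z):
    o,d=ray(c,u,v); return o+d*(z-o[2])/d[2]
E
python3 - <<'E'
from h import *
import pickle
for n in("top","side"):
    c=cams.grab_frame(n); cv2.imwrite(f"pics/{n}0.png",c["frame"]); pickle.dump(c,open(n+"0.pkl","wb"))
    print(n,c["k1"],c["fx"],np.round(c["T"],3))
s=bot.state();print(s["clock"],s["tool_pos"],s["tcp_rot"])
E
```

```text
top -0.0870249354777749 548.3186919156399 [[ 0.025  0.997 -0.073  0.518]
 [-1.     0.026  0.011  0.025]
 [ 0.013  0.073  0.997  1.237]
 [ 0.     0.     0.     1.   ]]
side -0.04847506092620925 511.92951408696365 [[ 0.796  0.323 -0.512  0.153]
 [-0.605  0.423 -0.674 -0.556]
 [-0.001  0.846  0.532  0.676]
 [ 0.     0.     0.     1.   ]]
0.1 [0.23303637 0.49792659 0.23877761] [-2.62454860e-04  2.17168176e-01  9.76133990e-01 -5.89281710e-04]
```

View pics/top0.png

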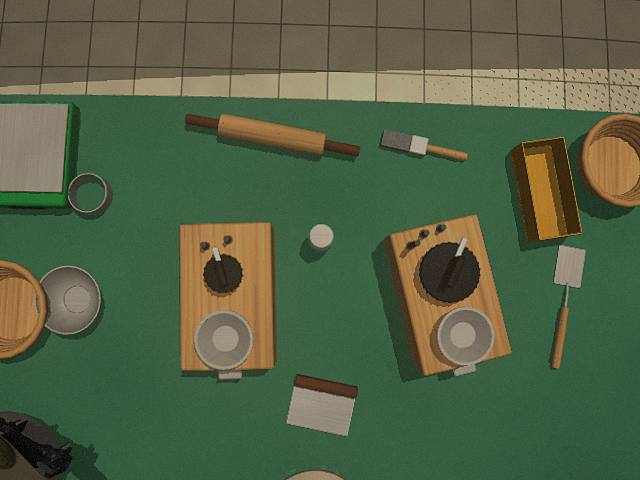

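View pics/side0.png

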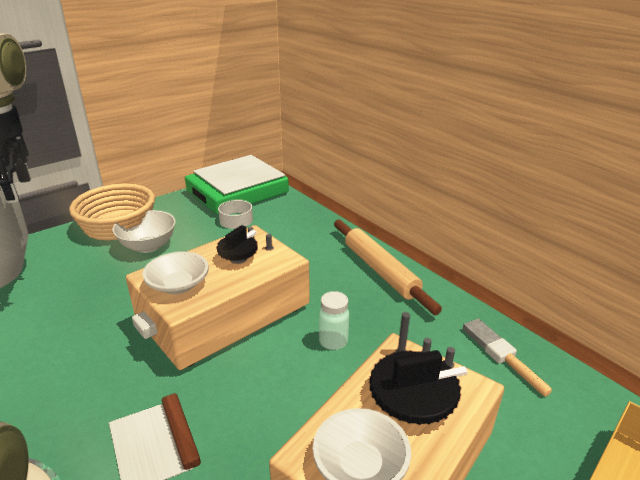

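The top view shows the mill on the right: wheel about (450,272), pointer tip about (464,238), pins at (412,245), (424,234) and (441,228). The side view shows that the leftmost one, whose top is at (405,315), is tall. The flaker is at left, wheel about (223,274).

Run:
```python
from h import *
import pickle
t=pickle.load(open("top0.pkl","rb"));s=pickle.load(open("side0.pkl","rb"))
a=cv2.resize(t["frame"][210:320,390:510],None,fx=5,fy=5,interpolation=cv2.INTER_CUBIC)
cv2.imwrite("pics/crop.png",a)
g=t["frame"].max(2); m=(g<45).astype(np.uint8); m[:, :410]=0; m[:,500:]=0;m[:235]=0;m[310:]=0
m=cv2.morphologyEx(m,cv2.MORPH_CLOSE,np.ones((9,9)));m=cv2.morphologyEx(m,cv2.MORPH_OPEN,np.ones((15,15)))
c=max(cv2.findContours(m,0,2)[0],key=cv2.contourArea);print(cv2.fitEllipse(c),cv2.minEnclosingCircle(c))
```

```text
((449.1058654785156, 272.292236328125), (57.80324172973633, 59.45940399169922), 114.20555114746094) ((448.9155578613281, 272.2721252441406), 30.36587905883789)
```

View pics/crop.png

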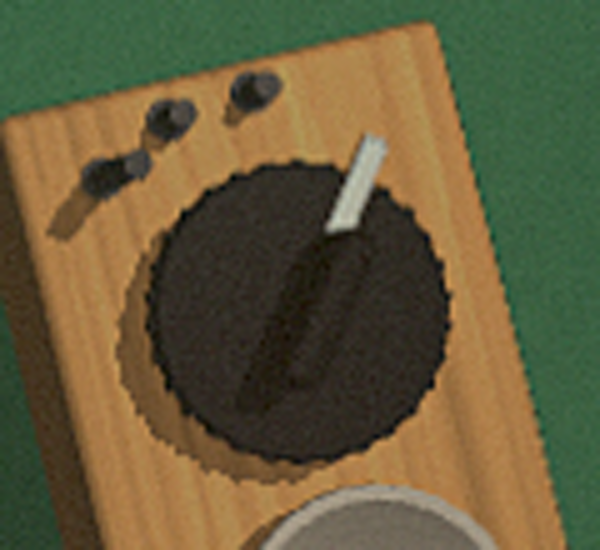

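The crop shows the wheel centre at about (450,272.3), the pointer tip at (465,238), and the tall pin at left with its top at about (417.4,242).

Run:
```python
from h import *
import pickle
t=pickle.load(open("top0.pkl","rb"));s=pickle.load(open("side0.pkl","rb"))
C=onz(t,449.9,272.3,.152);P=onz(t,465,237.5,.155);N=onz(t,417.4,242.3,.195)
N2=onz(s,405,316,.195);P2=onz(s,466,372,.155);C2=onz(s,415,385,.152)
print(C,P,N,'side',C2,P2,N2)
for c,p,n in((C,P,N),(C2,P2,N2)):
    a=lambda v:np.degrees(np.arctan2(v[1]-c[1],v[0]-c[0]))
    print(a(p),a(n),np.hypot(*(p-c)[:2]),np.hypot(*(n-c)[:2]))
q=bot.state()["tcp_rot"]
from scipy.spatial.transform import Rotation as R
M=R.from_quat(np.roll(q,-1)).as_matrix();print(np.degrees(np.arctan2(M[1,1],M[0,1])))
cv2.imwrite("pics/sc.png",cv2.resize(s["frame"][300:430,350:480],None,fx=4.5,fy=4.5,interpolation=cv2.INTER_CUBIC))
```

```text
[ 0.55365035 -0.25343902  0.152     ] [ 0.62389927 -0.28275376  0.155     ] [ 0.60821589 -0.17883111  0.195     ] side [ 0.55217512 -0.25643942  0.152     ] [ 0.62299607 -0.28495599  0.155     ] [ 0.604887   -0.18067284  0.195     ]
-22.65067813655507 53.81960893794581 0.07612006795117494 0.09243235156113114
-21.93253592127156 55.173123363653545 0.07634657830158707 0.09229905838948013
64.9144828555621
```

View pics/sc.png

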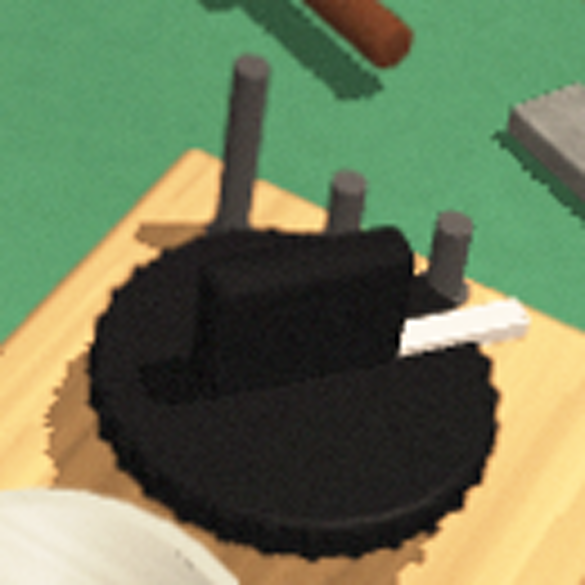

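The side crop confirms that the leftmost pin is tall. The two views agree: wheel axis at (0.553,-0.255), pointer at -22.4°, pin at 54.4°, so the turn needed is about +76.7°. I'll make the transit with a half turn of the wrist so that the last joint stays in range.

Emit:
jog_arm(increments=[[[0.2, -0.4, 0.6], -1.7, 90], [[0.6, -1.3, 1.2], -3.4, 90], [[1, -2.3, 1.8], -5.1, 90], [[1.4, -3.3, 2], -6.8, 90], [[1.8, -4.3, 2], -8.5, 90], [[2.3, -5.3, 2], -10.2, 90], [[2.7, -6.3, 2], -11.9, 90], [[3.1, -7.3, 2], -13.6, 90], [[3.6, -8.3, 2], -15.3, 90], [[4, -9.3, 2], -17, 90]])

```text
clock: 1.1
tool_pos: [0.3936, 0.1243, 0.3192]
tcp_rot: [-0.0, 0.821, 0.57, -0.0]
force: [0.2, 0.4, 0.3]
grip_width: 0.646
grasp_force: 0.0
```

Run:
```python
from h import *
import pickle
s=pickle.load(open("side0.pkl","rb"));t=pickle.load(open("top0.pkl","rb"))
# height where the bar-top-centre ray of each view meets the axis
for c,u,v in((s,350+305/4.5,300+258/4.5),):
    for z in(.185,.19,.195,.2,.205): print(z,onz(c,u,v,z))
```

```text
0.185 [ 0.56597114 -0.24361024  0.185     ]
0.19 [ 0.56176967 -0.24678917  0.19      ]
0.195 [ 0.55756819 -0.24996809  0.195     ]
0.2 [ 0.55336672 -0.25314701  0.2       ]
0.205 [ 0.54916524 -0.25632594  0.205     ]
```

Emit:
jog_arm(increments=[[[0.4, -1, 0], -1.7, 90], [[0.8, -2, 0], -3.4, 90], [[1.2, -3, 0], -5.1, 90], [[1.7, -4, 0], -6.8, 90], [[2.1, -5, 0], -8.5, 90], [[2.5, -6, 0], -10.2, 90], [[3, -7, 0], -11.9, 90], [[3.4, -8, 0], -13.6, 90], [[3.8, -9, 0], -15.3, 90], [[4, -9.47, 0], -17, 90]])

```text
clock: 2.1
tool_pos: [0.5536, -0.2558, 0.3178]
tcp_rot: [-0.0, 0.991, -0.135, -0.001]
force: [-0.3, 1.3, -0.8]
grip_width: 0.646
grasp_force: 0.0
```

Emit:
jog_arm(increments=[[[0, 0, 0], -1.5, 90], [[0, 0, -0.3], -1.5, 90], [[0, 0, -0.7], -1.5, 90], [[0, 0, -1.1], -1.5, 90], [[0, 0, -1.5], -1.5, 90], [[0, 0, -1.8], -1.5, 90], [[0, 0, -2], -1.5, 90], [[0, 0, -2], -1.5, 90], [[0, 0, -2], -1.5, 90], [[0, 0, -2], -1.5, 90]])

```text
clock: 3.1
tool_pos: [0.5534, -0.2529, 0.2401]
tcp_rot: [0.0, 0.981, -0.196, 0.001]
force: [-0.5, 0.7, 0.6]
grip_width: 0.645
grasp_force: 0.0
```

Run:
```python
from h import *
from scipy.spatial.transform import Rotation as R
s=bot.state();M=R.from_quat(np.roll(s["tcp_rot"],-1)).as_matrix()
print(s["tool_pos"],np.degrees(np.arctan2(M[1,1],M[0,1])),s["joint_positions"],s["force"])
t=cams.grab_frame("side");cv2.imwrite("pics/s1.png",t["frame"][180:440,290:550].repeat(2,0).repeat(2,1))
```

```text
[ 0.55338931 -0.25285182  0.24010999] -112.583125333271 [-6.22920244e-01  4.83879546e-01  1.12398399e+00 -3.29597734e-05
  1.53229851e+00  1.34202697e+00] [-0.45500569  0.66125431  0.56382292]
```

View pics/s1.png

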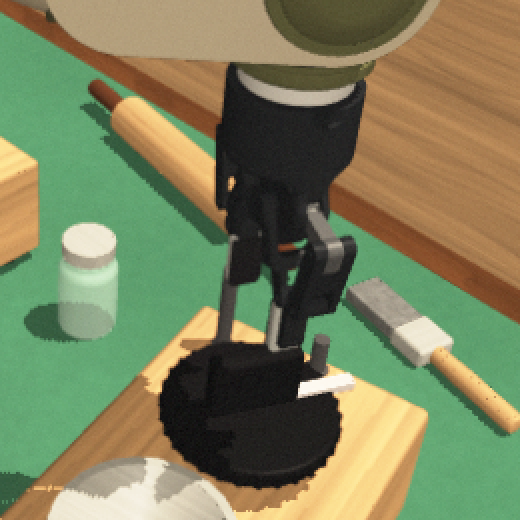

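The open fingers are centred above the bar with the correct yaw, and the pointer tip is undisturbed at crop (352,381). Now I'll descend and grip.

Emit:
jog_arm(increments=[[[0, -0.04, -0.3], 0, 90], [[0, -0.04, -0.6], 0, 90], [[0, -0.04, -0.9], 0, 90], [[0, -0.04, -1.2], 0, 90], [[0, -0.04, -1.4], 0, 90], [[0, -0.04, -1.55], 0, 90], [[0, -0.04, -1.68], 0, 90], [[0, -0.04, -1.68], 0, 90], [[0, -0.04, -1.68], 0, 90], [[0, -0.04, -1.68], 0, 90]])

```text
clock: 4.15
tool_pos: [0.5533, -0.2544, 0.1726]
tcp_rot: [0.0, 0.981, -0.196, 0.0]
force: [0.6, 0.5, 0.3]
grip_width: 0.651
grasp_force: 0.0
```

Emit:
jog_arm(increments=[[[0, 0, 0], 0, 130], [[0, 0, 0], 0, 150], [[0, 0, 0], 0, 170], [[0, 0, 0], 0, 190], [[0, 0, 0], 0, 210], [[0, 0, 0], 0, 230], [[0, 0, 0], 0, 255], [[0, 0, 0], 0, 255], [[0, 0, 0], 0, 255], [[0, 0, 0], 0, 255]], force=40)

```text
clock: 5.15
tool_pos: [0.5536, -0.2533, 0.1723]
tcp_rot: [-0.001, 0.981, -0.195, 0.0]
force: [1.9, 3.8, 0.0]
grip_width: 0.182
grasp_force: 40.1
```

Gripped at 15.5 mm, which matches the bar. Next is the turn, 15.3 units.

Emit:
jog_arm(increments=[[[0, 0, 0], 0.5, 255], [[0, 0, 0], 1.2, 255], [[0, 0, 0], 2, 255], [[0, 0, 0], 2.8, 255], [[0, 0, 0], 3.6, 255], [[0, 0, 0], 4.4, 255], [[0, 0, 0], 5.2, 255], [[0, 0, 0], 6, 255], [[0, 0, 0], 6.8, 255], [[0, 0, 0], 7.6, 255]])

```text
clock: 6.15
tool_pos: [0.5536, -0.2541, 0.1723]
tcp_rot: [-0.0, 0.991, 0.136, 0.001]
force: [1.8, 0.5, 1.0]
grip_width: 0.184
grasp_force: 40.0
```

Emit:
jog_arm(increments=[[[0, 0, 0], 0.8, 255], [[0, 0, 0], 1.6, 255], [[0, 0, 0], 2.4, 255], [[0, 0, 0], 3.2, 255], [[0, 0, 0], 4, 255], [[0, 0, 0], 4.8, 255], [[0, 0, 0], 5.6, 255], [[0, 0, 0], 6.4, 255], [[0, 0, 0], 7.2, 255], [[0, 0, 0], 7.7, 255]])

```text
clock: 7.15
tool_pos: [0.554, -0.2547, 0.1723]
tcp_rot: [0.001, 0.891, 0.454, 0.001]
force: [5.3, -2.4, -0.1]
grip_width: 0.181
grasp_force: 39.9
```

Run:
```python
from h import *
from scipy.spatial.transform import Rotation as R
s=bot.state();M=R.from_quat(np.roll(s["tcp_rot"],-1)).as_matrix()
print(s["tool_pos"],np.degrees(np.arctan2(M[1,1],M[0,1])),s["force"],s["ft_torque"])
t=cams.grab_frame("side");cv2.imwrite("pics/s2.png",t["frame"][180:440,290:550].repeat(2,0).repeat(2,1))
```

```text
[ 0.55400799 -0.25471463  0.17233013] -35.95610497490171 [ 5.33271754 -2.43216766 -0.10557387] [-0.19366306 -0.52086938 -0.12357957]
```

View pics/s2.png

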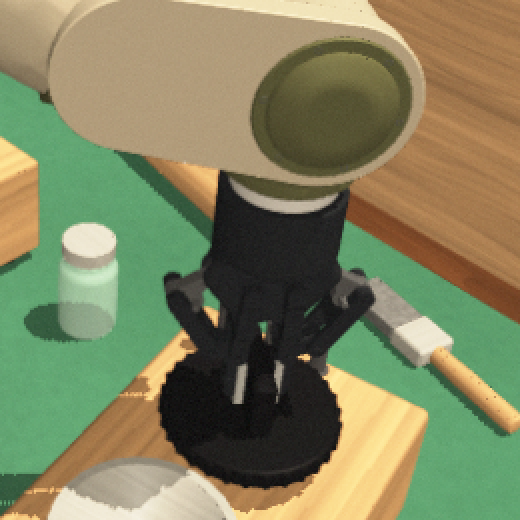

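The bar, gripped at crop (260,380), now points away towards the tall pin, which is hidden behind the gripper. I'll let go, rise and check.

Emit:
jog_arm(increments=[[[0, 0, 0], 0, 90], [[0, 0, 0], 0, 90], [[0, 0, 0], 0, 90], [[0, 0, 0], 0, 90], [[0, 0, 0], 0, 90], [[0, 0, 0], 0, 90], [[0, 0, 0.4], 0, 90], [[0, 0, 1], 0, 90], [[0, 0, 1.6], 0, 90], [[0, 0, 2.4], 0, 90]])

```text
clock: 8.2
tool_pos: [0.5528, -0.254, 0.2682]
tcp_rot: [-0.001, 0.891, 0.453, -0.001]
force: [1.6, 0.6, -0.6]
grip_width: 0.648
grasp_force: 0.0
```

Emit:
jog_arm(increments=[[[-0.4, 0, 0.9], 0, 90], [[-0.8, 0, 1.8], 0, 90], [[-1.6, 0.4, 2], 0, 90], [[-2.4, 0.8, 2], 0, 90], [[-3.2, 1.2, 2], 0, 90], [[-4, 1.6, 2], 0, 90], [[-4.8, 2, 2], 0, 90], [[-5, 2.2, 2], 0, 90], [[-5, 2.2, 2], 0, 90], [[-5, 2.2, 2], 0, 90]])

```text
clock: 9.2
tool_pos: [0.3539, -0.1668, 0.3482]
tcp_rot: [0.0, 0.891, 0.453, 0.0]
force: [1.4, -0.4, 0.1]
grip_width: 0.646
grasp_force: 0.0
```

Run:
```python
from h import *
s=bot.state();print(s["clock"],s["tool_pos"],s["force"])
t=cams.grab_frame("top");u=cams.grab_frame("side")
a=cv2.resize(t["frame"][210:320,390:480],(450,550),interpolation=cv2.INTER_CUBIC)
b=cv2.resize(u["frame"][300:430,350:430],(338,550),interpolation=cv2.INTER_CUBIC)
cv2.imwrite("pics/fin.png",np.hstack([a,b]))
```

```text
9.2 [ 0.35387498 -0.16676696  0.34823983] [ 1.35003608 -0.44629928  0.08625877]
```

View pics/fin.png

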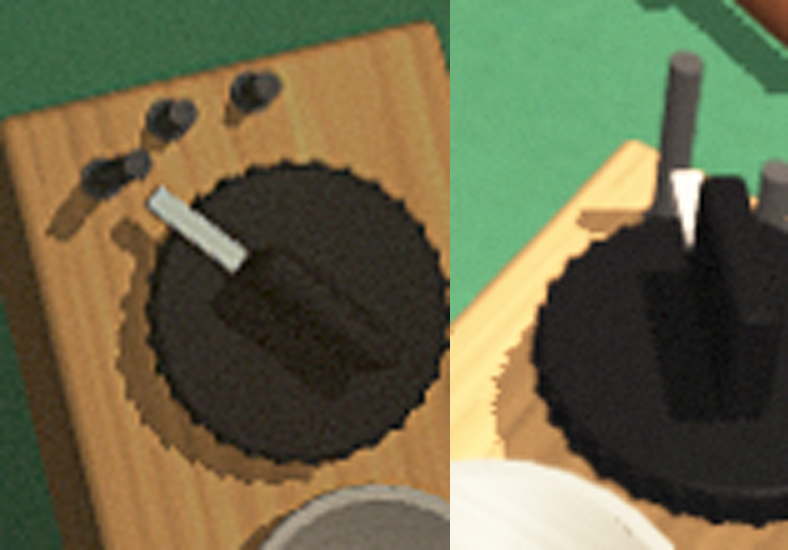

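The pointer tip is at crop (156,198), i.e. full (421.2,249.6), just inside the tall pin. I'll check the distance and sign off if it is within limits.

Run:
```python
from h import *
import pickle
t=pickle.load(open("top0.pkl","rb"))
P=onz(t,421.2,249.5,.155);N=onz(t,417.4,242.3,.195);C=np.array([.5535,-.2545])
a=np.degrees(np.arctan2(P[1]-C[1],P[0]-C[0]));d=np.hypot(*(P-N)[:2]);print(P,a,d)
if d<.0195: print(order.sign_off())
```

```text
[ 0.59751545 -0.19446494  0.155     ] 53.752532107247816 0.01894508532613015
the job is handed in; nothing more can be done
None
```

I turned the mill's large wheel to 53.8° (tall pin about 54°), let go and handed the job in at about 9 s: the pointer tip measures about 19 mm from the pin (limit 22.5 mm), the arm is clear, and the flaker was not approached.

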